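# Stock the table caddy

### The job

Stock the wooden table caddy: stand the honey jar in its wide round cup, the pepper shaker in its small round cup and one red-capped spice jar in each of its two square cups, all upright and right down on the cup floors. The jam jar and the wooden mill do not belong in it: leave them standing where they are, and do not tip anything over.

Things in the scene. Friction and masses are not known exactly. Their poses are not given: they have to be found in the camera images.
- honey: Honey jar: clear jar with amber filling and a flat black lid, 63 mm across, 94 mm high; body 60 mm across, lid 63 mm across from 83 mm up; can be gripped across the lid. Loose. Origin: centre of its underside; z up along its axis, yaw means nothing.
- pepper: Pepper shaker: clear body with grey filling and a domed grey top with holes, 90 mm high; round, 44 mm across at its widest, about 38 mm at 50 mm height (grip there), 34 mm at the top. Loose. Origin: centre of its underside; z up along its axis, yaw means nothing.
- spice_a: Spice jar: slim clear jar with a red cap (green contents), 106 mm high, body 42 mm across, cap 45 mm across from 85 mm up. Loose. Origin: centre of its underside; z up along its axis, yaw means nothing. Stands on the worktop, not in the caddy, at the start. The two spice jars are interchangeable.
- spice_b: Spice jar: slim clear jar with a red cap (brown contents), 106 mm high, body 42 mm across, cap 45 mm across from 85 mm up. Loose. Origin: centre of its underside; z up along its axis, yaw means nothing. Stands on the worktop, not in the caddy, at the start. The two spice jars are interchangeable.
- wide_cup: The wide round white insert cup, 80 mm across inside, 86 mm outside. 35 mm high, wall 3 mm. Origin: centre of its underside, 7 mm above the worktop; z up, x and y along the caddy's sides. Floor inside 4 mm, rim 35 mm above the origin. Fixed. Stands in one of the caddy's four places (2 x 2, centres 94 mm apart along its sides); the cups swap places between starts.
- small_round_cup: The small round white insert cup, 62 mm across inside, 68 mm outside. 35 mm high, wall 3 mm. Origin: centre of its underside, 7 mm above the worktop; z up, x and y along the caddy's sides. Floor inside 4 mm, rim 35 mm above the origin. Fixed. The low square wooden caddy it stands in is 204 x 204 mm, 26 mm high, fixed; steel handles 20 mm out on two sides.
- square_cup_a: One of the two square white insert cups, 62 x 62 mm inside, 68 mm outside. 35 mm high, wall 3 mm. Origin: centre of its underside, 7 mm above the worktop; z up, x and y along the caddy's sides. Floor inside 4 mm, rim 35 mm above the origin. Fixed. Stands in one of the caddy's four places (2 x 2, centres 94 mm apart along its sides); the cups swap places between starts.
- square_cup_b: The other of the two square white insert cups, 62 x 62 mm inside, 68 mm outside. 35 mm high, wall 3 mm. Origin: centre of its underside, 7 mm above the worktop; z up, x and y along the caddy's sides. Floor inside 4 mm, rim 35 mm above the origin. Fixed. Stands in one of the caddy's four places (2 x 2, centres 94 mm apart along its sides); the cups swap places between starts.
- jam: Jam jar with a pale lid and red filling, 68 mm across, 84 mm high; a look-alike of the honey jar that must stay where it is. Loose. Origin: centre of its underside; z up along its axis, yaw means nothing.
- mill: Turned wooden mill with a small metal knob, 58 mm across, 150 mm high; must stay where it is. Loose. Origin: centre of its underside; z up along its axis, yaw means nothing.

How it is judged (in metres and radians):
At the end, for the whole second after the job is handed in: Honey in the wide cup, pepper in the small round cup, a spice jar in each square cup: within 15 mm of the cup's centre, underside under 10 mm above the cup's, upright within 0.12 rad, at rest (0.02 m/s). Jam jar and mill upright (0.12 rad), within 30 mm of their start (horizontal distance between honey and wide_cup below 0.015 m and z of honey in the frame of wide_cup between -0.004 and 0.01 m and horizontal distance between pepper and small_round_cup below 0.015 m and z of pepper in the frame of small_round_cup between -0.004 and 0.01 m and ((horizontal distance between spice_a and square_cup_a below 0.015 m and z of spice_a in the frame of square_cup_a between -0.004 and 0.01 m and horizontal distance between spice_b and square_cup_b below 0.015 m and z of spice_b in the frame of square_cup_b between -0.004 and 0.01 m) or (horizontal distance between spice_a and square_cup_b below 0.015 m and z of spice_a in the frame of square_cup_b between -0.004 and 0.01 m and horizontal distance between spice_b and square_cup_a below 0.015 m and z of spice_b in the frame of square_cup_a between -0.004 and 0.01 m)) and angle between each of honey, pepper, spice_a, spice_b, jam, mill's own z axis and vertical below 0.12 rad and linear speed of each of honey, pepper, spice_a, spice_b below 0.02 m/s and distance of each of jam, mill from where it was at the start of the episode below 0.03 m); the robot touches nothing.
It fails at once if one of the jars, the shaker or the mill is tipped over (more than 0.8 rad from upright) (angle between any of honey, pepper, spice_a, spice_b, jam, mill's own z axis and vertical above 0.8 rad).
It fails at once if the jam jar or the mill is moved more than 40 mm (distance of any of jam, mill from where it was at the start of the episode above 0.04 m).
It also fails if it takes over 115 s, if anything falls off the work surface, if the arm or the gripper's body presses on something with over 40 N, if the wrist force passes 120 N, or if a joint passes its speed limit or range.

### The arm

A 7-joint arm with a two-finger parallel gripper is mounted at the origin on a cart in front of the work surface, level with it; the furniture and walls round the work are solid. World frame = base frame: x ahead of the robot, y to its left, z up, the work surface at z = 0. Lengths are in m, angles in degrees, forces in N, time in s.
With the tool pointing down it reaches from about 0.425 to 0.875 m from the base axis. Payload 8.4 kg.
Tool frame: the origin (TCP) lies on the centre line of the jaws, within the pads' length; the fingertips stand 8 mm ahead of it and the grasp point (between the pads) lies 11 mm behind it (robot.tcp_to_tips is the distance from the TCP to the fingertips, in m); z points along the fingers, y is the line along which they close (so a half turn about z gives the same grasp; the last joint's range is limited). The gripper opens to 85 mm and grips with 20 to 120 N. Pads are 22 mm wide; open, the fingers measure 114 mm over their backs; the gripper's body (76 mm by 85 mm) begins 54 mm behind the grasp point. The pads swing forward as they close: fully open they stand 13 mm farther back than shut.
Start: joints at [-72.319, 19.091, 2.286, 83.961, -0.768, 76.965, -3.352], TCP at [0.258, 0.597, 0.239] pointing down, gripper open.
Joint ranges: [-147.57, 147.57], [-21.85, 119.76], [-74.77, 79.35], [14.55, 137.4], [-85.83, 265.84], [4.83, 119.75], [-152.11, 152.11]. Speed limits (degrees/s): [127.2, 127.2, 159.86, 159.86, 180, 180, 180].

### API

Orientations are given as [roll, pitch, yaw] about the fixed x, y, z axes, in that order (R = Rz(yaw) Ry(pitch) Rx(roll)).
In Python, from plant import get_obs, optics, hand_in, robot gives the robot as it stands.
- The arm moves only by the shell command python3 -m creep 'ROWS' [OPENING] [FORCE]. ROWS is JSON, a list of rows, each an object of numbers: "tx", "ty", "tz": the shift along the tool's x, y, z in mm; "roll": the turn about the tool's z in degrees. In form: [{"tx": .., "ty": .., "tz": .., "roll": ..}, ...]. A call has 1 to 20 rows; each row is the pose to reach, as a shift and turn from the pose commanded when the call began, along the tool's axes at that moment; what a row does not reach only later rows make up. A row lasts 1/8 s, in which the tool goes at most 62.5 mm and 10.7 degrees, less where a joint would pass 70% of its speed; a pose out of reach is approached as far as the arm can. A call with a gripper value outside its range is refused whole. OPENING is the opening, from -1 (shut) to 1 (fully open), set as the call begins (- or left out, the last holds). The fingers move at their own pace and stop on an object; FORCE is the grip in N (left out, the last holds). Time passes only in rows, so rows that repeat a pose let the fingers close. It gives the time, the measured TCP pose, the force, the opening and the grip force at its end, in the units of the state.
- get_obs(): the state, without advancing time (a new reading comes with each control period).
- optics.capture(name): name is "side" or "top"; returns (picture, depth): 400x640x3 uint8, red, green, blue; 400x640 float32, m along the optical axis (not along the pixel's ray), 0 where there is no reading.
- optics.camera_info(name): a dict with "vertical_fov" (degrees; the focal length in pixels is half the picture's height over the tangent of half this angle, whatever the lens; pixels are square), "cx", "cy" (the principal point, pixels), "pose" (4x4, takes a point from camera to world coordinates). Camera axes: x right, y down, z forward; pixel columns grow to the right and rows downward; lengths in m; the calibration is good to about 2 mm. A picture is of the moment at which its call begins. camera_info takes no time and is no camera call.
- hand_in(): hands the job in; it is judged then, once.
The state is a dict: "time_s": time; "joint_positions": joint angles; "dq": joint speeds; "effort": joint torques, N m; "tool_pos": TCP position; "tool_rot": TCP orientation; "ft_force": force on the tool from outside, world axes, zero at the start; "torque": the same for the moment, N m; "gripper_width": finger opening in m; "finger_force": force on a finger pad.
Only numpy, scipy, OpenCV 4.12 (cv2) and the standard library are available. Lean on these libraries where they do the work, as an engineer would, in place of code of your own. Each camera call takes 0.05 s, during which the arm holds its last target. There are 200 camera calls.

## Working session

There is one attempt and no reset: what is moved stays moved. The work goes in short steps, Python scripts to look and compute and a shell command to move; the robot and the scene stay as the last step left them, time stands still between calls to the robot, and variables do not carry over. Pictures are saved under pics/ and viewed, at most 14 in all, crops included, and the job is handed in when it is done.

```bash
mkdir -p pics; python3 - <<'E'
from plant import get_obs, optics, robot
import cv2,numpy as np
o=get_obs();print({k:np.round(o[k],3) for k in('time_s','tool_pos','tool_rot','gripper_width')})
for n in('side','top'):
    p,d=optics.capture(n);cv2.imwrite(f'pics/{n}0.png',p[:,:,::-1]);np.save(f'{n}0.npy',d)
    print(n,optics.camera_info(n))
E
```

```text
{'time_s': np.float64(0.0), 'tool_pos': array([0.258, 0.596, 0.238]), 'tool_rot': array([-1.79908e+02,  7.00000e-03,  1.56633e+02]), 'gripper_width': np.float64(0.085)}
side {'vertical_fov': 52.45850262751972, 'cx': 319.9623666427325, 'cy': 198.6381397826949, 'pose': array([[-0.93854716, -0.15346347,  0.30915724,  0.11051445],
       [-0.34502165,  0.39262356, -0.85252965,  1.0049805 ],
       [ 0.00944974, -0.90680522, -0.42144395,  0.54886359],
       [ 0.        ,  0.        ,  0.        ,  1.        ]])}
top {'vertical_fov': 55.23993238696041, 'cx': 318.7451180290653, 'cy': 195.35832699226336, 'pose': array([[-3.70286034e-01, -8.61091797e-01,  3.48438187e-01,
         1.37465188e-01],
       [-9.28917551e-01,  3.42982354e-01, -1.39553890e-01,
         1.45620716e-01],
       [ 6.60559992e-04, -3.75345204e-01, -9.26884859e-01,
         9.99316703e-01],
       [ 0.00000000e+00,  0.00000000e+00,  0.00000000e+00,
         1.00000000e+00]])}
```

View pics/top0.png

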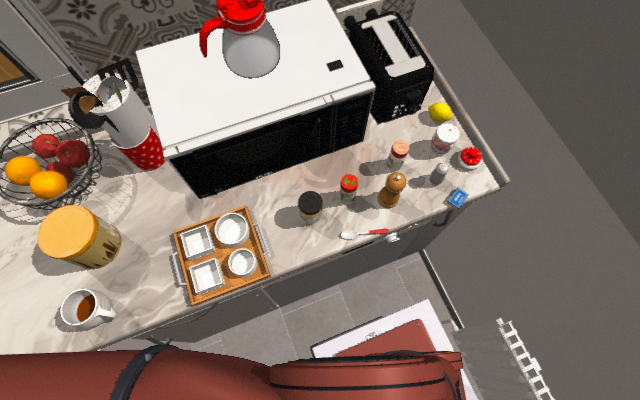

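View pics/side0.png

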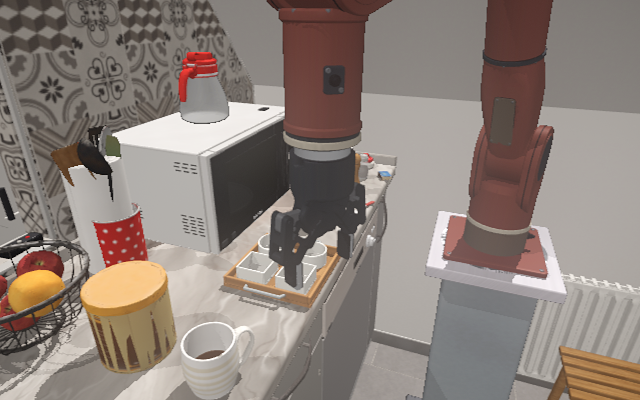

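The top view shows the caddy around (222,255), the honey lid at (310,203), a red cap at (349,184), the mill at (393,188), and a cluster of small items at (395–475,110–175). In the side view the arm hides most of the jars. I'll zoom in on the top view.

```bash
cat > h.py <<'E'
import numpy as np,cv2
from plant import get_obs, optics
def cloud(n,d):
    c=optics.camera_info(n);f=200/np.tan(np.radians(c['vertical_fov']/2))
    v,u=np.mgrid[:400,:640];P=np.stack([(u-c['cx'])/f*d,(v-c['cy'])/f*d,d],-1)
    return P@c['pose'][:3,:3].T+c['pose'][:3,3]
def pix(n,p):
    c=optics.camera_info(n);f=200/np.tan(np.radians(c['vertical_fov']/2))
    q=c['pose'][:3,:3].T@(np.array(p)-c['pose'][:3,3]);return f*q[0]/q[2]+c['cx'],f*q[1]/q[2]+c['cy']
E
python3 - <<'E'
from h import *
p=cv2.imread('pics/top0.png')
a=cv2.resize(p[90:250,280:500],None,fx=3.6,fy=3.6,interpolation=cv2.INTER_CUBIC);cv2.imwrite('pics/c1.png',a)
X=cloud('top',np.load('top0.npy'))
for n,u,v in[('honey',310,201),('red1',349,181),('jam?',400,147),('mill',397,178),('pep',442,168),('white',446,130),('red2',471,155),('table',330,215),('table2',420,190),('microw edge',300,100),('mwfront',300,175),('edge',430,207)]:print(n,X[v,u].round(3))
E
```

```text
honey [0.473 0.035 0.091]
red1 [ 0.482 -0.076  0.105]
jam? [ 0.522 -0.241  0.107]
mill [ 0.429 -0.177  0.149]
pep [ 0.431 -0.323  0.089]
white [ 0.533 -0.393  0.083]
red2 [ 0.45  -0.439  0.048]
table [ 0.448 -0.012 -0.002]
table2 [ 0.422 -0.277  0.002]
microw edge [ 0.65  -0.013  0.264]
mwfront [0.592 0.022 0.   ]
edge [ 0.366 -0.28  -0.001]
```

View pics/c1.png

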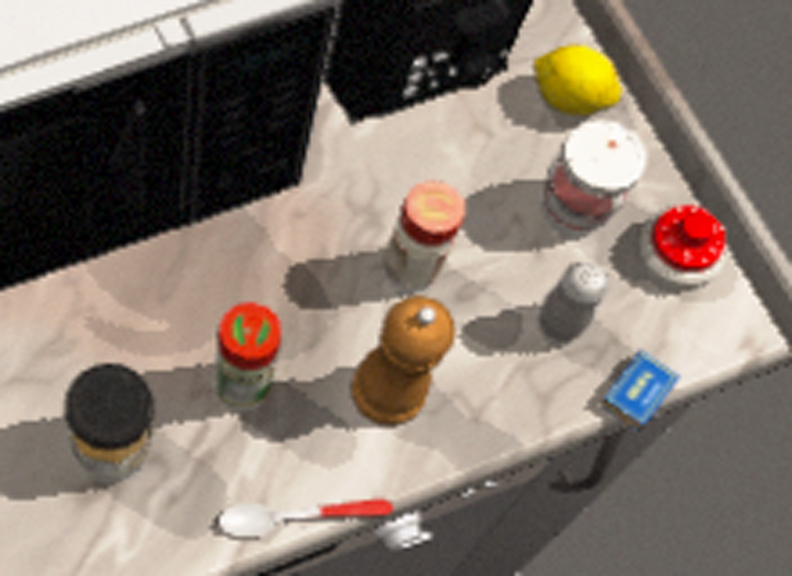

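The crop shows spice_a (green, 349,184), spice_b (brown, 399,148), jam (pale lid, 446,133), pepper (443,170), the mill, and a small red-and-white pot that isn't part of the task. Next I'll fit the jar tops and the caddy.

```bash
python3 - <<'E'
from h import *
X=cloud('top',np.load('top0.npy'));g=X.reshape(-1,3)
def top(n,c,h,r,exp):
    m=(np.hypot(g[:,0]-c[0],g[:,1]-c[1])<r)&(abs(g[:,2]-h)<.006)
    q=g[m,:2].astype(np.float32);(cx,cy),rr=cv2.minEnclosingCircle(q)
    print(n,'mean',q.mean(0).round(4),'circ',round(cx,4),round(cy,4),'d',round(2*rr,4),'exp',exp,'n',m.sum())
top('honey',(.473,.035),.094,.05,.063);top('sa',(.482,-.076),.106,.05,.045);top('sb',(.522,-.241),.106,.05,.045)
top('pep',(.431,-.323),.088,.04,'~.03');top('jam',(.533,-.393),.084,.05,.068);top('mill',(.43,-.18),.125,.05,'')
m=(g[:,1]>.1)&(g[:,1]<.48)&(g[:,0]<.62)&(g[:,0]>.3)
r=g[m];k=(r[:,2]>.036)&(r[:,2]<.048);
# height map, 1.0 mm cells
H=np.zeros((320,380),np.uint8)
for x,y,z in r:
    i,j=int((x-.3)*1000),int((y-.1)*1000)
    if 0<=i<320 and 0<=j<380:H[i,j]=max(H[i,j],np.clip(z*4000+20,0,255))
H=cv2.dilate(H,np.ones((3,3)));cv2.imwrite('pics/hm.png',cv2.resize(H,None,fx=1.8,fy=1.8))
f=r[(r[:,2]>.016)&(r[:,2]<.06)]
print('caddy',cv2.minAreaRect(f[:,:2].astype(np.float32)*1000))
k=r[k];print('rims',cv2.minAreaRect(k[:,:2].astype(np.float32)*1000),len(k))
for y0 in(-.4,-.3,-.2,-.1,0,.1):
    s=g[(abs(g[:,1]-y0)<.01)&(g[:,2]>.06)&(g[:,2]<.3)&(g[:,0]>.57)&(g[:,0]<1)]
    print(y0,'first x',np.percentile(s[:,0],[2,10]).round(3) if len(s) else 0)
p=cv2.imread('pics/top0.png');cv2.imwrite('pics/c2.png',cv2.resize(p[195:315,160:285],None,fx=4.8,fy=4.8,interpolation=cv2.INTER_CUBIC))
E
```

```text
honey mean [0.4692 0.0377] circ 0.4696 0.0372 d 0.0634 exp 0.063 n 448
sa mean [ 0.4791 -0.074 ] circ 0.4802 -0.0753 d 0.0465 exp 0.045 n 226
sb mean [ 0.5204 -0.2402] circ 0.5214 -0.2412 d 0.0449 exp 0.045 n 198
pep mean [ 0.4334 -0.3265] circ 0.4344 -0.3286 d 0.0301 exp ~.03 n 83
jam mean [ 0.5228 -0.391 ] circ 0.5234 -0.393 d 0.0663 exp 0.068 n 366
mill mean [ 0.4241 -0.1732] circ 0.4308 -0.1799 d 0.0498 exp  n 110
caddy ((483.95166015625, 258.6999206542969), (314.66119384765625, 272.0765075683594), 89.64696502685547)
rims ((494.2956237792969, 240.32781982421875), (275.0308837890625, 250.8316192626953), 89.5473861694336) 768
-0.4 first x [0.658 0.663]
-0.3 first x [0.645 0.65 ]
-0.2 first x [0.623 0.625]
-0.1 first x [0.615 0.616]
0 first x [0.612 0.614]
0.1 first x [0.613 0.613]
```

View pics/hm.png

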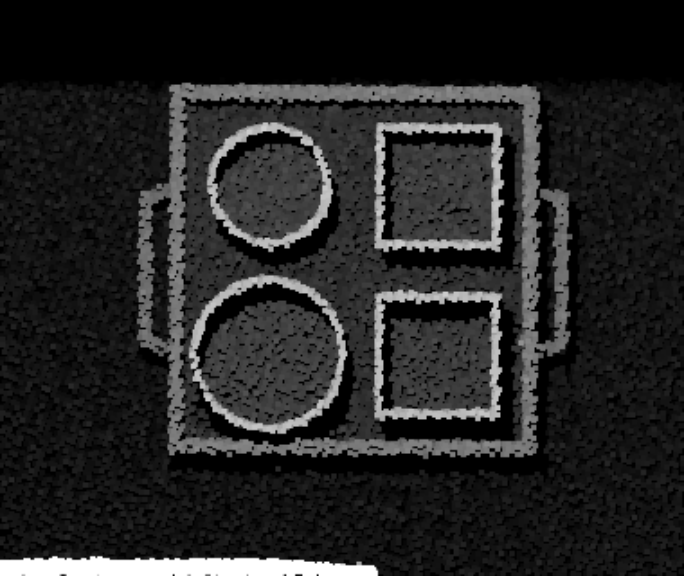

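View pics/c2.png

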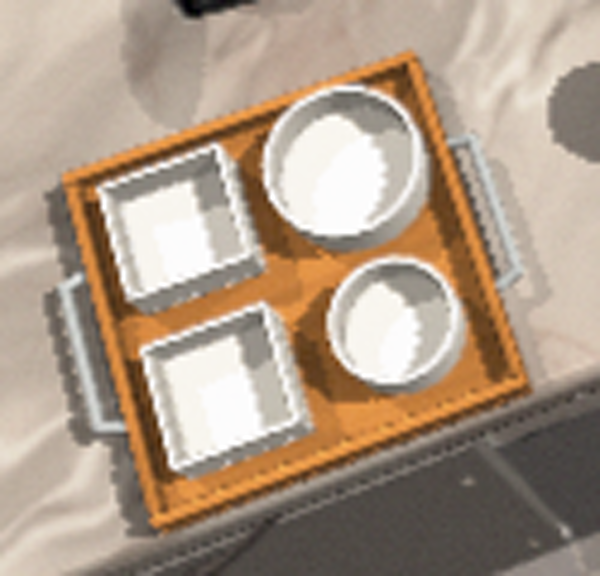

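The height map shows the caddy square to the world axes: small round cup near (x .403, y .25), wide cup near (.497, .249), square cups at y ≈ .343. The lid diameters also match the given sizes. I'll refine the cup fits and turn the tool to yaw 90, so that tool x = +y, tool y = +x and tool z = down.

```bash
python3 - <<'E'
from h import *
from scipy.optimize import least_squares
g=cloud('top',np.load('top0.npy')).reshape(-1,3)
for n,c,R in[('wide',(.497,.249),.0415),('small',(.403,.25),.0325),('sqA',(.403,.343),0),('sqB',(.497,.343),0)]:
    m=(abs(g[:,0]-c[0])<.046)&(abs(g[:,1]-c[1])<.046)&(g[:,2]>.037)&(g[:,2]<.05);q=g[m,:2]
    if R:
        s=least_squares(lambda p:np.hypot(*(q-p[:2]).T)-p[2],[*c,R],loss='soft_l1',f_scale=.002).x;print(n,s.round(4),len(q),'z',g[m,2].mean().round(3))
    else:
        print(n,(np.percentile(q,[1,99],0)).round(4).tolist(),'mid',(np.percentile(q,[1,99],0).mean(0)).round(4),cv2.minAreaRect((q*1000).astype(np.float32)),len(q))
E
python3 -m creep '[{"roll":10},{"roll":20},{"roll":30},{"roll":40},{"roll":50},{"roll":60},{"roll":66.6},{"roll":66.6}]' 1 40
```

```text
wide [0.4969 0.2493 0.0412] 144 z 0.041
small [0.403  0.2499 0.0321] 116 z 0.041
sqA [[0.3698, 0.3101], [0.4383, 0.3782]] mid [0.404  0.3441] ((404.2994689941406, 344.23138427734375), (68.74513244628906, 68.96346282958984), 89.20361328125) 164
sqB [[0.463, 0.3095], [0.5323, 0.3774]] mid [0.4977 0.3434] ((497.7066955566406, 343.5230407714844), (68.55963134765625, 69.5055923461914), 89.67070770263672) 155validation failed for argument at $[0]...
```

```bash
python3 -m creep '[{"tx":0,"ty":0,"tz":0,"roll":10},{"tx":0,"ty":0,"tz":0,"roll":20},{"tx":0,"ty":0,"tz":0,"roll":30},{"tx":0,"ty":0,"tz":0,"roll":40},{"tx":0,"ty":0,"tz":0,"roll":50},{"tx":0,"ty":0,"tz":0,"roll":60},{"tx":0,"ty":0,"tz":0,"roll":66.6},{"tx":0,"ty":0,"tz":0,"roll":66.6}]' 1 40
```

```text
time_s: 1.1
tool_pos: [0.2576, 0.5965, 0.2389]
tool_rot: [-180.0, 0.1, 90.1]
ft_force: [-1.1, 0.4, -0.1]
gripper_width: 0.0852
finger_force: 0.0
```

```bash
python3 -m creep '[{"tx":-25,"ty":10,"tz":0,"roll":0},{"tx":-75,"ty":28,"tz":0,"roll":0},{"tx":-130,"ty":49,"tz":0,"roll":0},{"tx":-185,"ty":70,"tz":0,"roll":0},{"tx":-240,"ty":91,"tz":0,"roll":0},{"tx":-295,"ty":112,"tz":0,"roll":0},{"tx":-350,"ty":133,"tz":0,"roll":0},{"tx":-405,"ty":154,"tz":0,"roll":0},{"tx":-460,"ty":174,"tz":0,"roll":0},{"tx":-510,"ty":193,"tz":0,"roll":0},{"tx":-545,"ty":206,"tz":0,"roll":0},{"tx":-559,"ty":212,"tz":0,"roll":0},{"tx":-559,"ty":212,"tz":0,"roll":0},{"tx":-559,"ty":212,"tz":0,"roll":0}]'
```

```text
time_s: 2.85
tool_pos: [0.4698, 0.0387, 0.2392]
tool_rot: [-180.0, -0.0, 90.2]
ft_force: [0.5, 0.4, 0.1]
gripper_width: 0.0856
finger_force: 0.0
```

```bash
python3 -m creep '[{"tx":-1,"ty":0,"tz":35,"roll":0},{"tx":-1,"ty":0,"tz":80,"roll":0},{"tx":-1,"ty":0,"tz":120,"roll":0},{"tx":-1,"ty":0,"tz":150,"roll":0},{"tx":-1,"ty":0,"tz":165,"roll":0},{"tx":-1,"ty":0,"tz":165,"roll":0}]' 1 && python3 -m creep '[{"tx":0,"ty":0,"tz":0,"roll":0},{"tx":0,"ty":0,"tz":0,"roll":0},{"tx":0,"ty":0,"tz":0,"roll":0},{"tx":0,"ty":0,"tz":0,"roll":0},{"tx":0,"ty":0,"tz":0,"roll":0},{"tx":0,"ty":0,"tz":0,"roll":0}]' -1 40
```

```text
time_s: 3.6
tool_pos: [0.4696, 0.0372, 0.0739]
tool_rot: [-179.9, 0.0, 90.1]
ft_force: [0.6, -0.2, 0.2]
gripper_width: 0.0855
finger_force: 0.0
time_s: 4.35
tool_pos: [0.471, 0.0372, 0.0758]
tool_rot: [179.9, -0.1, 90.0]
ft_force: [-2.1, -1.4, 7.5]
gripper_width: 0.062
finger_force: 41.7
```

```bash
python3 - <<'E'
from h import *
p,d=optics.capture('side');cv2.imwrite('pics/s1.png',p[:,:,::-1])
print(pix('side',(.47,.037,0)),pix('side',(.47,.037,.094)))
E
```

```text
(np.float64(316.97042013737445), np.float64(220.36284599555415)) (np.float64(317.184990269122), np.float64(190.4526749877956))
```

View pics/s1.png

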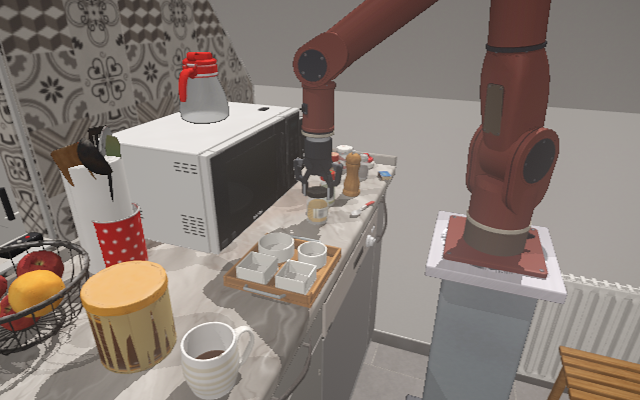

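The side view shows the fingers on the black lid at (318,190), with the jar upright. The measured width of 62 mm matches the lid. Next I'll lift it and carry it over the wide cup.

```bash
python3 -m creep '[{"tx":0,"ty":0,"tz":-15,"roll":0},{"tx":0,"ty":0,"tz":-50,"roll":0},{"tx":0,"ty":0,"tz":-85,"roll":0},{"tx":20,"ty":3,"tz":-100,"roll":0},{"tx":55,"ty":7,"tz":-100,"roll":0},{"tx":95,"ty":12,"tz":-100,"roll":0},{"tx":135,"ty":17,"tz":-100,"roll":0},{"tx":170,"ty":22,"tz":-100,"roll":0},{"tx":198,"ty":26,"tz":-100,"roll":0},{"tx":212,"ty":27,"tz":-100,"roll":0},{"tx":212,"ty":27,"tz":-100,"roll":0},{"tx":212,"ty":27,"tz":-100,"roll":0}]'
```

```text
time_s: 5.9
tool_pos: [0.4972, 0.2472, 0.1744]
tool_rot: [-180.0, 0.0, 89.9]
ft_force: [1.1, -0.7, -4.2]
gripper_width: 0.0617
finger_force: 45.1
```

```bash
python3 -m creep '[{"tx":2,"ty":0,"tz":15,"roll":0},{"tx":2,"ty":0,"tz":40,"roll":0},{"tx":2,"ty":0,"tz":65,"roll":0},{"tx":2,"ty":0,"tz":78,"roll":0},{"tx":2,"ty":0,"tz":84,"roll":0},{"tx":2,"ty":0,"tz":86,"roll":0},{"tx":2,"ty":0,"tz":86,"roll":0}]'
```

```text
time_s: 6.78
tool_pos: [0.4973, 0.251, 0.0888]
tool_rot: [180.0, -0.0, 90.0]
ft_force: [0.5, -0.5, -3.4]
gripper_width: 0.0621
finger_force: 45.1
```

```bash
python3 -m creep '[{"tx":0,"ty":0,"tz":1,"roll":0},{"tx":0,"ty":0,"tz":2,"roll":0},{"tx":0,"ty":0,"tz":2,"roll":0}]'
```

```text
time_s: 7.15
tool_pos: [0.4973, 0.251, 0.0869]
tool_rot: [180.0, -0.0, 90.0]
ft_force: [-2.1, -0.4, 3.9]
gripper_width: 0.0621
finger_force: 45.6
```

Contact: the vertical force went from −3.4 to +3.9 N at the expected height. I'll release and rise.

```bash
python3 -m creep '[{"tx":0,"ty":0,"tz":0,"roll":0},{"tx":0,"ty":0,"tz":0,"roll":0},{"tx":0,"ty":0,"tz":0,"roll":0},{"tx":0,"ty":0,"tz":0,"roll":0}]' 1 && python3 -m creep '[{"tx":0,"ty":0,"tz":-15,"roll":0},{"tx":0,"ty":0,"tz":-55,"roll":0},{"tx":0,"ty":0,"tz":-105,"roll":0},{"tx":0,"ty":0,"tz":-145,"roll":0},{"tx":0,"ty":0,"tz":-153,"roll":0},{"tx":0,"ty":0,"tz":-153,"roll":0}]'
```

```text
time_s: 7.65
tool_pos: [0.497, 0.2508, 0.0863]
tool_rot: [-180.0, 0.0, 90.0]
ft_force: [0.5, 0.1, 0.2]
gripper_width: 0.0856
finger_force: 0.0
time_s: 8.4
tool_pos: [0.4971, 0.2509, 0.2399]
tool_rot: [180.0, -0.0, 90.0]
ft_force: [0.2, 0.5, -0.7]
gripper_width: 0.085
finger_force: 0.0
```

```bash
python3 -m creep '[{"tx":-20,"ty":-1,"tz":0,"roll":0},{"tx":-65,"ty":-3,"tz":0,"roll":0},{"tx":-120,"ty":-6,"tz":0,"roll":0},{"tx":-175,"ty":-9,"tz":0,"roll":0},{"tx":-230,"ty":-12,"tz":0,"roll":0},{"tx":-280,"ty":-15,"tz":0,"roll":0},{"tx":-313,"ty":-17,"tz":0,"roll":0},{"tx":-325,"ty":-17,"tz":0,"roll":0},{"tx":-325,"ty":-17,"tz":20,"roll":0},{"tx":-325,"ty":-17,"tz":60,"roll":0},{"tx":-325,"ty":-17,"tz":100,"roll":0},{"tx":-325,"ty":-17,"tz":135,"roll":0},{"tx":-325,"ty":-17,"tz":154,"roll":0},{"tx":-325,"ty":-17,"tz":154,"roll":0},{"tx":-325,"ty":-17,"tz":154,"roll":0}]' && python3 -m creep '[{"tx":0,"ty":0,"tz":0,"roll":0},{"tx":0,"ty":0,"tz":0,"roll":0},{"tx":0,"ty":0,"tz":0,"roll":0},{"tx":0,"ty":0,"tz":0,"roll":0},{"tx":0,"ty":0,"tz":0,"roll":0},{"tx":0,"ty":0,"tz":0,"roll":0},{"tx":0,"ty":0,"tz":0,"roll":0}]' -1 40
```

```text
time_s: 10.28
tool_pos: [0.4803, -0.0742, 0.0858]
tool_rot: [180.0, 0.0, 90.0]
ft_force: [-0.6, -0.3, -0.2]
gripper_width: 0.0851
finger_force: 0.0
time_s: 11.15
tool_pos: [0.4807, -0.0741, 0.086]
tool_rot: [179.9, -0.0, 90.0]
ft_force: [-0.7, 0.6, 6.2]
gripper_width: 0.0435
finger_force: 39.9
```

```bash
python3 -m creep '[{"tx":0,"ty":0,"tz":-15,"roll":0},{"tx":0,"ty":0,"tz":-55,"roll":0},{"tx":0,"ty":0,"tz":-100,"roll":0},{"tx":15,"ty":0,"tz":-140,"roll":0},{"tx":50,"ty":2,"tz":-150,"roll":0},{"tx":95,"ty":4,"tz":-150,"roll":0},{"tx":145,"ty":6,"tz":-150,"roll":0},{"tx":195,"ty":8,"tz":-150,"roll":0},{"tx":245,"ty":10,"tz":-150,"roll":0},{"tx":295,"ty":12,"tz":-150,"roll":0},{"tx":345,"ty":14,"tz":-150,"roll":0},{"tx":385,"ty":16,"tz":-150,"roll":0},{"tx":410,"ty":17,"tz":-150,"roll":0},{"tx":418,"ty":17,"tz":-150,"roll":0},{"tx":418,"ty":17,"tz":-150,"roll":0},{"tx":418,"ty":17,"tz":-150,"roll":0}]'
```

```text
time_s: 13.15
tool_pos: [0.4975, 0.342, 0.2357]
tool_rot: [180.0, 0.0, 89.9]
ft_force: [-0.3, -0.7, -1.8]
gripper_width: 0.0435
finger_force: 41.3
```

```bash
python3 -m creep '[{"tx":0,"ty":0,"tz":20,"roll":0},{"tx":0,"ty":0,"tz":60,"roll":0},{"tx":0,"ty":0,"tz":95,"roll":0},{"tx":0,"ty":0,"tz":120,"roll":0},{"tx":0,"ty":0,"tz":132,"roll":0},{"tx":0,"ty":0,"tz":136,"roll":0},{"tx":0,"ty":0,"tz":137,"roll":0},{"tx":0,"ty":0,"tz":138,"roll":0},{"tx":0,"ty":0,"tz":138,"roll":0}]'
```

```text
time_s: 14.28
tool_pos: [0.4971, 0.344, 0.0978]
tool_rot: [180.0, -0.0, 90.0]
ft_force: [-0.2, 0.1, -0.9]
gripper_width: 0.0435
finger_force: 41.3
```

```bash
python3 -m creep '[{"tx":0,"ty":0,"tz":1,"roll":0},{"tx":0,"ty":0,"tz":1.5,"roll":0},{"tx":0,"ty":0,"tz":1.5,"roll":0}]'
```

```text
time_s: 14.65
tool_pos: [0.497, 0.3439, 0.0961]
tool_rot: [180.0, -0.0, 90.0]
ft_force: [-0.4, 0.1, 3.4]
gripper_width: 0.0437
finger_force: 41.7
```

```bash
python3 -m creep '[{"tx":0,"ty":0,"tz":0,"roll":0},{"tx":0,"ty":0,"tz":0,"roll":0},{"tx":0,"ty":0,"tz":0,"roll":0},{"tx":0,"ty":0,"tz":0,"roll":0},{"tx":0,"ty":0,"tz":0,"roll":0}]' 1 && python3 -m creep '[{"tx":0,"ty":0,"tz":-15,"roll":0},{"tx":0,"ty":0,"tz":-55,"roll":0},{"tx":0,"ty":0,"tz":-105,"roll":0},{"tx":-10,"ty":0,"tz":-145,"roll":0},{"tx":-45,"ty":2,"tz":-155,"roll":0},{"tx":-95,"ty":4,"tz":-155,"roll":0},{"tx":-150,"ty":6,"tz":-155,"roll":0},{"tx":-205,"ty":8,"tz":-155,"roll":0},{"tx":-260,"ty":11,"tz":-155,"roll":0},{"tx":-315,"ty":13,"tz":-155,"roll":0},{"tx":-370,"ty":15,"tz":-155,"roll":0},{"tx":-425,"ty":17,"tz":-155,"roll":0},{"tx":-480,"ty":20,"tz":-155,"roll":0},{"tx":-530,"ty":22,"tz":-155,"roll":0},{"tx":-570,"ty":24,"tz":-155,"roll":0},{"tx":-584.5,"ty":24,"tz":-155,"roll":0},{"tx":-584.5,"ty":24,"tz":-155,"roll":0},{"tx":-584.5,"ty":24,"tz":-155,"roll":0}]'
```

```text
time_s: 15.28
tool_pos: [0.4969, 0.3438, 0.0958]
tool_rot: [-180.0, 0.0, 90.0]
ft_force: [0.2, 0.1, -0.3]
gripper_width: 0.0854
finger_force: 0.0
time_s: 17.52
tool_pos: [0.5217, -0.239, 0.251]
tool_rot: [180.0, -0.1, 90.1]
ft_force: [0.4, 0.8, -0.1]
gripper_width: 0.0853
finger_force: 0.0
```

```bash
python3 - <<'E'
from h import *
p,d=optics.capture('top');cv2.imwrite('pics/t2.png',p[:,:,::-1])
g=cloud('top',d).reshape(-1,3)
def top(n,c,h,r):
    m=(np.hypot(g[:,0]-c[0],g[:,1]-c[1])<r)&(abs(g[:,2]-h)<.007);q=g[m,:2].astype(np.float32)
    if len(q):print(n,len(q),q.mean(0).round(4),np.round(cv2.minEnclosingCircle(q),4) if 0 else cv2.minEnclosingCircle(q), g[m,2].mean().round(4))
top('honey',(.497,.249),.105,.05);top('sa',(.497,.344),.117,.04);top('jam',(.523,-.392),.084,.05);top('pep',(.434,-.327),.088,.03)
E
```

```text
honey 491 [0.4948 0.2505] ((0.49519798159599304, 0.25167953968048096), 0.032108232378959656) 0.1042
sa 268 [0.4954 0.3419] ((0.4963909983634949, 0.34247684478759766), 0.02259594388306141) 0.1159
```

View pics/t2.png

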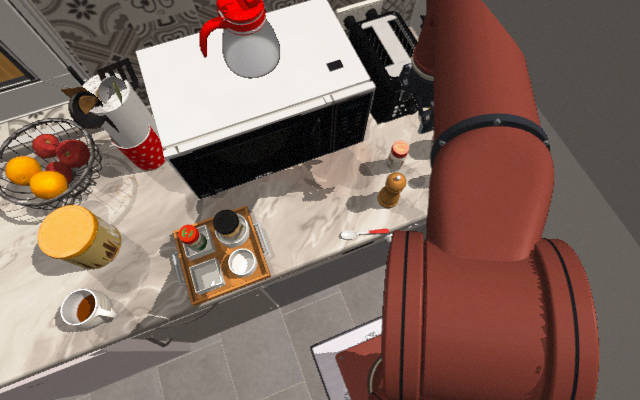

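The top view shows spice_a (187,233) and honey (228,222) standing in their cups, lid heights as expected and offsets under 3 mm. Spice_b (399,150) and the mill (392,190) haven't moved. Next I'll descend on spice_b.

```bash
python3 -m creep '[{"tx":-1,"ty":0,"tz":20,"roll":0},{"tx":-1,"ty":0,"tz":60,"roll":0},{"tx":-1,"ty":0,"tz":100,"roll":0},{"tx":-1,"ty":0,"tz":140,"roll":0},{"tx":-1,"ty":0,"tz":165,"roll":0},{"tx":-1,"ty":0,"tz":165,"roll":0},{"tx":-1,"ty":0,"tz":165,"roll":0}]' && python3 -m creep '[{"tx":0,"ty":0,"tz":0,"roll":0},{"tx":0,"ty":0,"tz":0,"roll":0},{"tx":0,"ty":0,"tz":0,"roll":0},{"tx":0,"ty":0,"tz":0,"roll":0},{"tx":0,"ty":0,"tz":0,"roll":0},{"tx":0,"ty":0,"tz":0,"roll":0},{"tx":0,"ty":0,"tz":0,"roll":0}]' -1 40
```

```text
time_s: 18.45
tool_pos: [0.5216, -0.2416, 0.0864]
tool_rot: [180.0, 0.0, 90.1]
ft_force: [-0.1, 1.1, 0.1]
gripper_width: 0.0855
finger_force: 0.0
time_s: 19.32
tool_pos: [0.5218, -0.2419, 0.0867]
tool_rot: [179.9, 0.0, 90.0]
ft_force: [-0.5, 0.9, 5.9]
gripper_width: 0.0436
finger_force: 40.0
```

```bash
python3 -m creep '[{"tx":0,"ty":0,"tz":-15,"roll":0},{"tx":0,"ty":0,"tz":-55,"roll":0},{"tx":0,"ty":0,"tz":-100,"roll":0},{"tx":0,"ty":0,"tz":-145,"roll":0},{"tx":15,"ty":0,"tz":-165,"roll":0},{"tx":50,"ty":0,"tz":-165,"roll":0},{"tx":100,"ty":0,"tz":-165,"roll":0},{"tx":150,"ty":0,"tz":-165,"roll":0},{"tx":200,"ty":-10,"tz":-165,"roll":0},{"tx":250,"ty":-25,"tz":-165,"roll":0},{"tx":300,"ty":-40,"tz":-165,"roll":0},{"tx":350,"ty":-55,"tz":-165,"roll":0},{"tx":400,"ty":-70,"tz":-165,"roll":0},{"tx":450,"ty":-85,"tz":-165,"roll":0},{"tx":500,"ty":-100,"tz":-165,"roll":0},{"tx":545,"ty":-112,"tz":-165,"roll":0},{"tx":575,"ty":-117.5,"tz":-165,"roll":0},{"tx":585.5,"ty":-117.5,"tz":-165,"roll":0},{"tx":585.5,"ty":-117.5,"tz":-165,"roll":0},{"tx":585.5,"ty":-117.5,"tz":-165,"roll":0}]'
```

```text
time_s: 21.82
tool_pos: [0.4044, 0.342, 0.251]
tool_rot: [180.0, 0.0, 89.9]
ft_force: [0.8, 0.2, -0.5]
gripper_width: 0.0433
finger_force: 41.2
```

```bash
python3 -m creep '[{"tx":0,"ty":0,"tz":20,"roll":0},{"tx":0,"ty":0,"tz":60,"roll":0},{"tx":0,"ty":0,"tz":100,"roll":0},{"tx":0,"ty":0,"tz":130,"roll":0},{"tx":0,"ty":0,"tz":145,"roll":0},{"tx":0,"ty":0,"tz":151,"roll":0},{"tx":0,"ty":0,"tz":153,"roll":0},{"tx":0,"ty":0,"tz":154,"roll":0},{"tx":0,"ty":0,"tz":154.5,"roll":0},{"tx":0,"ty":0,"tz":154.5,"roll":0}]'
```

```text
time_s: 23.08
tool_pos: [0.4036, 0.344, 0.0967]
tool_rot: [180.0, -0.0, 90.0]
ft_force: [0.2, 0.2, 0.1]
gripper_width: 0.0434
finger_force: 41.2
```

```bash
python3 -m creep '[{"tx":0,"ty":0,"tz":0.8,"roll":0},{"tx":0,"ty":0,"tz":1.5,"roll":0},{"tx":0,"ty":0,"tz":1.5,"roll":0}]'
```

```text
time_s: 23.45
tool_pos: [0.4039, 0.3445, 0.0965]
tool_rot: [180.0, -0.1, 90.0]
ft_force: [-3.7, -3.4, 15.1]
gripper_width: 0.0431
finger_force: 42.7
```

```bash
python3 -m creep '[{"tx":0,"ty":0,"tz":0,"roll":0},{"tx":0,"ty":0,"tz":0,"roll":0},{"tx":0,"ty":0,"tz":0,"roll":0},{"tx":0,"ty":0,"tz":0,"roll":0},{"tx":0,"ty":0,"tz":0,"roll":0}]' 1 && python3 -m creep '[{"tx":0,"ty":0,"tz":-15,"roll":0},{"tx":0,"ty":0,"tz":-55,"roll":0},{"tx":0,"ty":0,"tz":-105,"roll":0},{"tx":-10,"ty":0,"tz":-145,"roll":0},{"tx":-45,"ty":15,"tz":-160,"roll":0},{"tx":-95,"ty":35,"tz":-160,"roll":0},{"tx":-150,"ty":55,"tz":-160,"roll":0},{"tx":-205,"ty":70,"tz":-160,"roll":0},{"tx":-260,"ty":80,"tz":-160,"roll":0},{"tx":-315,"ty":85,"tz":-160,"roll":0},{"tx":-370,"ty":85,"tz":-160,"roll":0},{"tx":-425,"ty":80,"tz":-160,"roll":0},{"tx":-480,"ty":72,"tz":-160,"roll":0},{"tx":-535,"ty":60,"tz":-160,"roll":0},{"tx":-590,"ty":48,"tz":-160,"roll":0},{"tx":-640,"ty":37,"tz":-160,"roll":0},{"tx":-665,"ty":31,"tz":-160,"roll":0},{"tx":-672,"ty":30,"tz":-160,"roll":0},{"tx":-672,"ty":30,"tz":-160,"roll":0},{"tx":-672,"ty":30,"tz":-160,"roll":0}]'
```

```text
time_s: 24.08
tool_pos: [0.4034, 0.3437, 0.0947]
tool_rot: [-180.0, 0.0, 90.0]
ft_force: [-0.2, 1.4, 1.0]
gripper_width: 0.0856
finger_force: 0.0
time_s: 26.58
tool_pos: [0.4345, -0.3269, 0.255]
tool_rot: [180.0, -0.1, 90.1]
ft_force: [1.0, 0.3, 0.2]
gripper_width: 0.0854
finger_force: 0.0
```

```bash
python3 -m creep '[{"tx":0,"ty":0,"tz":20,"roll":0},{"tx":0,"ty":0,"tz":60,"roll":0},{"tx":0,"ty":0,"tz":100,"roll":0},{"tx":0,"ty":0,"tz":140,"roll":0},{"tx":0,"ty":0,"tz":175,"roll":0},{"tx":0,"ty":0,"tz":200,"roll":0},{"tx":0,"ty":0,"tz":211,"roll":0},{"tx":0,"ty":0,"tz":211,"roll":0},{"tx":0,"ty":0,"tz":211,"roll":0}]' && python3 -m creep '[{"tx":0,"ty":0,"tz":0,"roll":0},{"tx":0,"ty":0,"tz":0,"roll":0},{"tx":0,"ty":0,"tz":0,"roll":0},{"tx":0,"ty":0,"tz":0,"roll":0},{"tx":0,"ty":0,"tz":0,"roll":0},{"tx":0,"ty":0,"tz":0,"roll":0},{"tx":0,"ty":0,"tz":0,"roll":0},{"tx":0,"ty":0,"tz":0,"roll":0}]' -1 40
```

```text
time_s: 27.7
tool_pos: [0.4343, -0.3285, 0.0446]
tool_rot: [179.9, 0.0, 90.0]
ft_force: [-0.3, -0.1, -0.5]
gripper_width: 0.0853
finger_force: 0.0
time_s: 28.7
tool_pos: [0.4343, -0.3284, 0.0445]
tool_rot: [179.9, 0.0, 90.0]
ft_force: [-0.3, 0.8, 5.5]
gripper_width: 0.0369
finger_force: 39.3
```

```bash
python3 -m creep '[{"tx":0,"ty":0,"tz":-15,"roll":0},{"tx":0,"ty":0,"tz":-55,"roll":0},{"tx":0,"ty":0,"tz":-100,"roll":0},{"tx":0,"ty":0,"tz":-150,"roll":0},{"tx":5,"ty":5,"tz":-180,"roll":0},{"tx":35,"ty":20,"tz":-185,"roll":0},{"tx":80,"ty":35,"tz":-185,"roll":0},{"tx":130,"ty":45,"tz":-185,"roll":0},{"tx":180,"ty":50,"tz":-185,"roll":0},{"tx":230,"ty":50,"tz":-185,"roll":0},{"tx":285,"ty":45,"tz":-185,"roll":0},{"tx":340,"ty":35,"tz":-185,"roll":0},{"tx":395,"ty":20,"tz":-185,"roll":0},{"tx":450,"ty":3,"tz":-185,"roll":0},{"tx":500,"ty":-12,"tz":-185,"roll":0},{"tx":545,"ty":-24,"tz":-185,"roll":0},{"tx":570,"ty":-31,"tz":-185,"roll":0},{"tx":578,"ty":-31,"tz":-185,"roll":0},{"tx":578,"ty":-31,"tz":-185,"roll":0},{"tx":578,"ty":-31,"tz":-185,"roll":0}]'
```

```text
time_s: 31.2
tool_pos: [0.4032, 0.2482, 0.2289]
tool_rot: [180.0, 0.0, 89.9]
ft_force: [-0.1, 0.5, -0.6]
gripper_width: 0.0373
finger_force: 40.1
```

```bash
python3 - <<'E'
from h import *
p,d=optics.capture('side');cv2.imwrite('pics/s3.png',cv2.resize(p[120:320,200:440,::-1],None,fx=3,fy=3,interpolation=cv2.INTER_CUBIC))
E
```

```text
(no output)
```

View pics/s3.png

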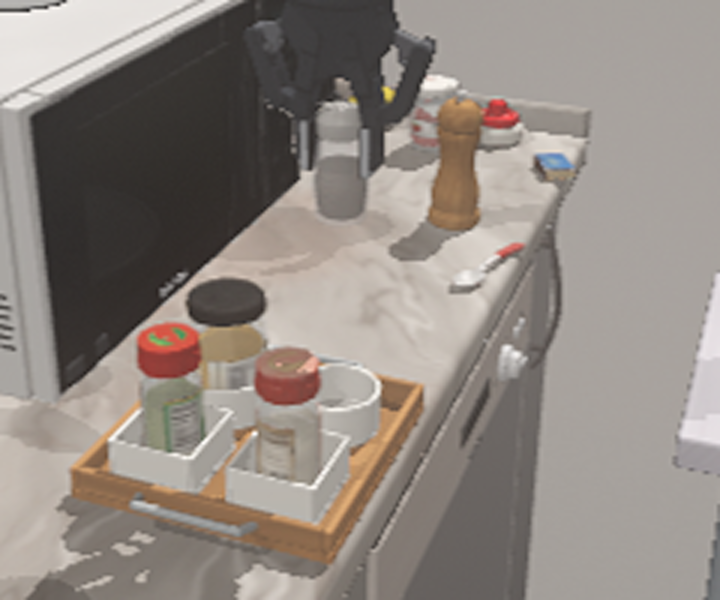

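The side view shows the pepper upright in the grip at (340,160) in the crop, with both spice jars and the honey seated. The gripper knuckles reach out about ±80 mm along the closing axis, so they could touch the honey lid next door. I'll turn the tool 45° so they open along the free diagonal.

```bash
python3 -m creep '[{"tx":2,"ty":0,"tz":0,"roll":8},{"tx":2,"ty":0,"tz":0,"roll":17},{"tx":2,"ty":0,"tz":0,"roll":26},{"tx":2,"ty":0,"tz":0,"roll":35},{"tx":2,"ty":0,"tz":0,"roll":42},{"tx":2,"ty":0,"tz":0,"roll":45},{"tx":2,"ty":0,"tz":30,"roll":45},{"tx":2,"ty":0,"tz":70,"roll":45},{"tx":2,"ty":0,"tz":100,"roll":45},{"tx":2,"ty":0,"tz":105,"roll":45},{"tx":2,"ty":0,"tz":105,"roll":45}]'
```

```text
time_s: 32.62
tool_pos: [0.403, 0.2515, 0.1245]
tool_rot: [180.0, -0.0, 45.0]
ft_force: [-0.1, 0.6, -1.4]
gripper_width: 0.0377
finger_force: 40.1
```

```bash
python3 - <<'E'
from h import *
p,d=optics.capture('side');cv2.imwrite('pics/s4.png',cv2.resize(p[160:320,210:370,::-1],None,fx=3.7,fy=3.7,interpolation=cv2.INTER_CUBIC))
E
```

```text
(no output)
```

View pics/s4.png

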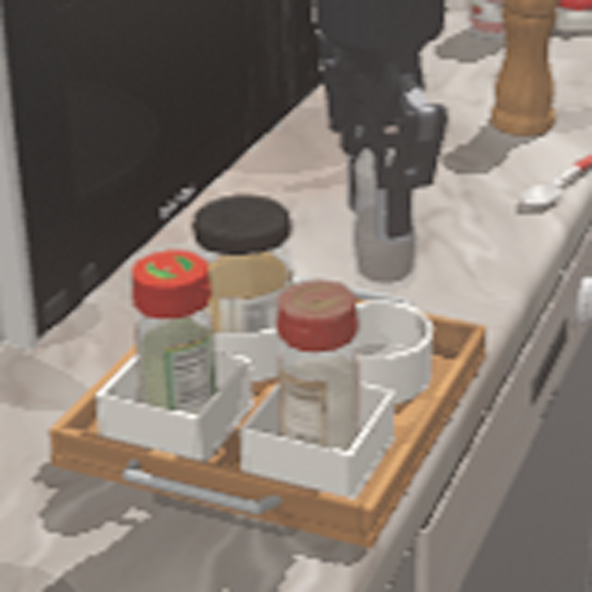

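The closing line now runs along the free diagonal and the pepper hangs over its cup at (385,280). I'll lower it.

```bash
python3 -m creep '[{"tx":0,"ty":0,"tz":15,"roll":0},{"tx":0,"ty":0,"tz":35,"roll":0},{"tx":0,"ty":0,"tz":52,"roll":0},{"tx":0,"ty":0,"tz":62,"roll":0},{"tx":0,"ty":0,"tz":66,"roll":0},{"tx":0,"ty":0,"tz":68,"roll":0},{"tx":0,"ty":0,"tz":68,"roll":0}]'
```

```text
time_s: 33.55
tool_pos: [0.4027, 0.2519, 0.0561]
tool_rot: [-180.0, -0.0, 45.0]
ft_force: [-0.1, -0.1, -1.1]
gripper_width: 0.0373
finger_force: 40.1
```

```bash
python3 -m creep '[{"tx":0,"ty":0,"tz":0.8,"roll":0},{"tx":0,"ty":0,"tz":1.5,"roll":0},{"tx":0,"ty":0,"tz":1.5,"roll":0}]'
```

```text
time_s: 33.92
tool_pos: [0.4031, 0.2523, 0.0554]
tool_rot: [-180.0, -0.1, 45.0]
ft_force: [-2.9, -0.9, 10.9]
gripper_width: 0.0372
finger_force: 42.0
```

```bash
python3 -m creep '[{"tx":0,"ty":0,"tz":0,"roll":0},{"tx":0,"ty":0,"tz":0,"roll":0},{"tx":0,"ty":0,"tz":0,"roll":0},{"tx":0,"ty":0,"tz":0,"roll":0},{"tx":0,"ty":0,"tz":0,"roll":0}]' 0.5 && python3 -m creep '[{"tx":0,"ty":0,"tz":-10,"roll":0},{"tx":0,"ty":0,"tz":-30,"roll":0},{"tx":0,"ty":0,"tz":-65,"roll":0},{"tx":0,"ty":0,"tz":-110,"roll":0},{"tx":0,"ty":0,"tz":-160,"roll":0},{"tx":0,"ty":0,"tz":-200,"roll":0},{"tx":0,"ty":0,"tz":-220,"roll":0},{"tx":0,"ty":0,"tz":-220,"roll":0},{"tx":0,"ty":0,"tz":-220,"roll":0}]'
```

```text
time_s: 34.55
tool_pos: [0.4025, 0.2517, 0.0543]
tool_rot: [180.0, 0.0, 45.0]
ft_force: [-1.0, 0.0, -0.8]
gripper_width: 0.0639
finger_force: 0.0
time_s: 35.67
tool_pos: [0.4022, 0.2514, 0.2736]
tool_rot: [-180.0, 0.1, 45.0]
ft_force: [1.3, -0.0, -0.8]
gripper_width: 0.0642
finger_force: 0.0
```

```bash
python3 - <<'E'
from h import *
p,d=optics.capture('side');cv2.imwrite('pics/s5.png',cv2.resize(p[120:320,210:410,::-1],None,fx=3,fy=3,interpolation=cv2.INTER_CUBIC))
_,d=optics.capture('top');g=cloud('top',d).reshape(-1,3)
for n,c,h in[('honey',(.497,.249),.105),('sa',(.497,.344),.117),('sb',(.404,.344),.117),('pep',(.403,.25),.099),('jam',(.523,-.392),.084),('mill',(.43,-.178),.125)]:
    m=(np.hypot(g[:,0]-c[0],g[:,1]-c[1])<.04)&(abs(g[:,2]-h)<.007);q=g[m,:2].astype(np.float32)
    if len(q):print(n,len(q),q.mean(0).round(4),np.round(cv2.minEnclosingCircle(q)[0],4),g[m,2].mean().round(4))
E
```

```text
sa 77 [0.4913 0.3546] [0.4923 0.3519] 0.116
sb 270 [0.4016 0.344 ] [0.4035 0.3441] 0.1161
pep 121 [0.4    0.2504] [0.4004 0.2506] 0.097
jam 374 [ 0.5225 -0.3907] [ 0.5232 -0.3927] 0.0834
mill 129 [ 0.425  -0.1735] [ 0.4307 -0.1797] 0.1271
```

View pics/s5.png

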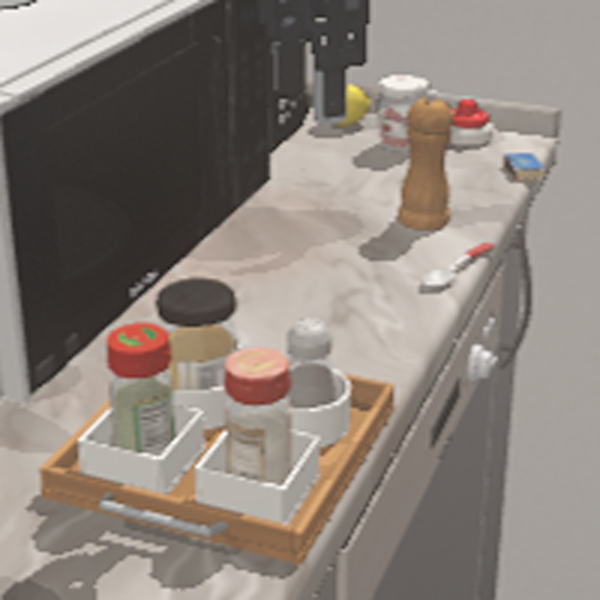

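All four containers stand upright in their cups at the right heights, with the pepper at (310,365) in the crop. The mill and jam jar are within about 1 mm of where they started, and the gripper is clear of everything. The arm partly hid spice_a and honey from the top camera this time, but both look as they did in the earlier check. Handing in.

```bash
python3 -c "from plant import hand_in;print(hand_in())"
```

```text
the job is handed in; nothing more can be done
None
```

I handed the job in at about 36 s: honey, pepper and both spice jars are upright on their cup floors, and the jam jar and mill were not moved; no verdict was returned.

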